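# Tip a welded tube off the flap with the lever

## Robot

A 6-joint arm with a two-finger parallel gripper is mounted at the origin on the work surface. World frame = base frame: x ahead of the robot, y to its left, z up, the work surface at z = 0. Lengths are in mm, angles in rad, forces in N, time in s.
With the tool pointing down it reaches from about 350 to 975 mm from the base axis. Payload 7.1 kg.
Tool frame: the origin (TCP) lies at the very end of the fingers, on their centre line; the grasp point (between the pads) lies 19 mm behind it (ctrl.tcp_to_grasp is the distance from the TCP to the grasp point, in mm); z points along the fingers, x is the direction in which the jaws open and shut, and the axes are right-handed (so a half turn about z gives the same grasp; the last joint's range is limited). The gripper opens to 88 mm and grips with 3 to 60 N. Pads are 20 mm wide; open, the fingers measure 115 mm over their backs; the gripper's body (75 mm by 178 mm) begins 61 mm behind the grasp point.
Start: joints at [-1.138, 0.423, 1.63, -0, 1.089, -0.019], TCP at [272.88, -562.264, 222.675] pointing down, gripper open.
Joint ranges: [-3, 3], [-0.9, 2.11], [0.09, 2.58], [-1.31, 4.45], [0.11, 2.69], [-2.54, 2.54]. Speed limits (rad/s): [2.39, 2.39, 3.01, 3.14, 3.14, 3.14].

## Interface

Orientations are given as a rotation vector (axis times angle).
In Python, from workcell import get_obs, viewer, ctrl, masks_of gives the robot as it stands. The module is installed in compiled form; this text tells all that it offers.
- The arm moves only by the shell command python3 -m inch 'ROWS'. ROWS is JSON, a list of rows, each an object of numbers: "tx", "ty", "tz": the shift along the tool's x, y, z in cm; "ax", "ay", "az": the turn, a rotation vector about the tool's x, y, z in degrees; "jaw": the opening, from 0 (shut) to 1 (fully open). In form: [{"tx": .., "ty": .., "tz": .., "ax": .., "ay": .., "az": .., "jaw": ..}, ...]. A call has 1 to 12 rows; each row shifts and turns the commanded pose from where the row before left it, along the tool's axes as they then stand; what a row does not reach is not made up. A row lasts 1/8 s, in which the tool goes at most 62.5 mm and 10.7 degrees, less where a joint would pass 70% of its speed; a pose out of reach is approached as far as the arm can. A call is refused whole if a number of a shift passes 6.25 or a number of a turn 10.7, either way. A call with a gripper value outside its range is refused whole. The fingers move at their own pace and stop on an object; the grip force is fixed at half the most. Time passes only in rows, so rows that do not move let the fingers close. It gives the time, the measured TCP pose, the force and the opening at its end, in the units of the state.
- get_obs(): the state, without advancing time (a new reading comes with each control period).
- viewer.get_image(name): name is "side" or "top"; returns (picture, depth): 400x640x3 uint8, red, green, blue; 400x640 float32, mm along the optical axis (not along the pixel's ray), 0 where there is no reading.
- viewer.get_calibration(name): a dict with "fx", "fy", "cx", "cy" (pixels), "rvec" (rotation vector, rad) and "tvec" (3), from world to camera coordinates, as OpenCV has them. Camera axes: x right, y down, z forward; pixel columns grow to the right and rows downward; lengths in mm; the calibration is good to about 2 mm. A picture is of the moment at which its call begins. get_calibration takes no time and is no camera call.
- ctrl.close_job(): hands the job in, once; it reports no verdict.
Trained networks look in the newest picture that a camera, given by its name, has taken for a name from the list of things; names that differ only in an ending like _2 or _b are one class to them, and where a whole thing is asked for, a point or a joint stands for the part that bears it (a point fixed in the world has none). Each returns a list of dicts, best first, with "score" (0 to 1); they miss things now and then, are a little off and sometimes report something else, mostly with a low value. They report only what shows in the picture. A call takes as long as a camera call. They do not tell look-alikes from the thing itself.
- masks_of(camera, thing): "pixels" (400x640 bool, what is visible of it) and "location" ([column, row] in pixels, amid what is visible of it).
The state is a dict: "t": time; "qpos": joint angles; "qvel": joint speeds; "joint_torque": joint torques, N m; "ee_pos": TCP position; "orientation": TCP orientation; "ft_force": force on the tool from outside, world axes, zero at the start; "moment": the same for the moment, N m; "width": finger opening in mm.
Only numpy, scipy, OpenCV 4.12 (cv2) and the standard library are available. Lean on these libraries where they do the work, as an engineer would, in place of code of your own. Each camera call takes 0.05 s, during which the arm holds its last target. There are 200 camera calls.

## Task

Press down the rubber pad on the long end of the lever so that its short end raises the heavy steel flap and the tube lying on the flap rolls off into the tray behind it. Then let the lever up slowly, so that the flap comes gently back down to rest, and leave the pad. Touch only the lever: do not touch the tube or the flap, do not lift the lever out of its saddle, and leave the spray can, the hammer and the collar where they are.

Things in the scene. Friction and masses are not known exactly. Their poses are not given: they have to be found in the camera images.
- station: fixed steel station on a 600 x 170 mm base. Origin on the table, 10 mm from below the pad's centre; x runs along the lever from pad (x 10 mm) over the saddle (pin at x 200, z 98; prongs to z 115) to the flap (near edge x 269, hinge x 430, z 108) and black-floored open tray (x 443 to 579, 152 wide, floor z 96, sides to z 150); z up. A rubber stop under the lever (x 30, top z 50) ends its stroke.
- lever: loose straight steel lever, bar 325 x 24 x 12 mm, 0.5 kg, its 14 mm cross pin resting in open-topped saddle slots. Origin: centre of the pin; axes parallel to the station's at rest, when the bar slopes 0.27 rad, pad end high. Pin to pad 200 mm, pin to nose 85 mm; the nose lies under the flap's near edge. It swings 0.51 rad to the rubber stop; the flap's weight swings it back.
- lever_pad (a point): centre of the top of the rubber pad (60 mm along the lever, 50 across) on the lever's long end. At rest 163 mm above the table, sloping 15 degrees down towards the saddle; goes almost straight down to 62 mm, on the rubber stop. Takes 4 to 13 N, no spring or detent. After about 40 mm the flap is level; pressed on towards the stop, the tube rolls off.
- flap (a joint): hinge of the heavy flap (steel plate 162 x 150 x 10 mm, about 2.6 kg, 24 mm upstand at its near edge, low side rails). 0 = at rest, sloping 0.105 rad down towards the lever; grows as the near edge rises; 0.105 = level; about 0.29 with the lever on its stop. Only the lever holds it up: it slams if the pad is let go suddenly.
- flap_edge (a point): top middle of the upstand at the flap's near edge, about 124 mm above the table at rest, 160 to 175 mm when raised.
- tube: loose steel tube, outside diameter 48 mm, 90 mm long, 0.35 kg, lying on the flap across the station against the upstand, with dark open-looking ends. Origin: its centre; its y axis is the tube's axis. It rolls. In the tray its centre lies about 118 mm above the table.
- spray_can: bystander: standing can, diameter 60 mm, 190 mm high; origin at the centre of its underside.
- hammer: bystander: hammer lying on the table along its own x axis; origin about the middle of its underside.
- collar: bystander: steel ring collar, outside diameter 64 mm, bore 44 mm, 50 mm high, standing on its end; origin at the centre of its underside.
Not all that is in view belongs to the job. What is shaped like the tube but blue or pink is not meant.

How it is judged (in metres and radians):
On the way, in this order (a step that is already met when the one before it is completed fails the run):
1. the lever has begun to raise the flap (value of joint flap above 0.07 rad and contact force between lever and flap above 0.5 N), for 0.05 s.
2. the tube lies in the tray (x of tube in the frame of station between 0.445 and 0.58 m and y of tube in the frame of station between -0.078 and 0.078 m and z of tube in the frame of station between 0.1 and 0.13 m), for 0.2 s.
At the end, for the whole second after the job is handed in: Tube at rest inside the tray (centre under 130 mm above the table), flap down within 0.025 rad, lever in its saddle (pin within 6 mm, slope within 0.08 rad of the start), can, hammer and collar within 20 mm of where they stood (all of step 2 and linear speed of tube below 0.03 m/s and value of joint flap below 0.025 rad and distance of lever from where it was at the start of the episode below 0.006 m and angle between lever's own z axis and vertical below 0.08 rad and distance of each of spray_can, hammer, collar from where it was at the start of the episode below 0.02 m); the robot touches nothing.
It fails at once if the lever is lifted or pulled out of its saddle (pin moved more than 12 mm) (distance of lever from where it was at the start of the episode above 0.012 m).
It fails at once if the robot touches the tube (contact force between any of the fingers, the arm and tube above 0.5 N).
It fails at once if the robot touches the flap (contact force between any of the fingers, the arm and flap above 0.5 N).
It fails at once if the flap is dropped (falls faster than 1 rad/s) (velocity of joint flap below -1 rad/s).
It fails at once if a bystander is shoved more than 20 mm or tipped (distance of any of spray_can, hammer, collar from where it was at the start of the episode above 0.02 m or angle between any of spray_can, collar's own z axis and vertical above 0.3 rad).
It also fails if it takes over 38 s, if anything falls off the work surface, if the arm or the gripper's body presses on something with over 40 N, if the wrist force passes 120 N, or if a joint passes its speed limit or range.

## Working session

There is one attempt and no reset: what is moved stays moved. The work goes in short steps, Python scripts to look and compute and a shell command to move; the robot and the scene stay as the last step left them, time stands still between calls to the robot, and variables do not carry over. Pictures are saved under pics/ and viewed, about 8 in all and at most 12, crops included, and the job is handed in when it is done.

```bash
mkdir -p pics; cat > h.py <<'E'
import numpy as np, cv2
from workcell import get_obs, viewer, ctrl, masks_of
def cal(n):
    c=viewer.get_calibration(n); R=cv2.Rodrigues(np.array(c["rvec"],float))[0]
    return c,R,np.array(c["tvec"],float).ravel()
def world(n,depth):
    c,R,t=cal(n); v,u=np.mgrid[:400,:640]
    P=np.stack([(u-c["cx"])/c["fx"]*depth,(v-c["cy"])/c["fy"]*depth,depth],-1)
    return (P-t)@R
E
python3 - <<'E'
from h import *
ims=[]
for n in("side","top"):
    im,d=viewer.get_image(n); ims.append(im)
    W=world(n,d)
    for th in("station","lever","lever_pad","flap","tube","spray_can","hammer","collar"):
        for m in masks_of(n,th)[:3]:
            p=m["pixels"]&(d>0); 
            print(n,th,round(m["score"],2),np.round(m["location"]),p.sum(),np.round(np.median(W[p],0)),np.round(np.percentile(W[p],2,0)),np.round(np.percentile(W[p],98,0)))
    cv2.imwrite(f"pics/{n}0.png",im[:,:,::-1])
print(get_obs()["t"],get_obs()["ee_pos"],get_obs()["orientation"])
E
```

```text
side station 0.74 [334. 234.] 11073 [521. 120.  98.] [ 431. -334.    3.] [620. 213. 150.]
side lever 0.65 [380. 139.] 605 [ 498. -313.  136.] [ 468. -602.   -1.] [ 551. -177.  168.]
side lever_pad 0.98 [382. 139.] 592 [ 498. -308.  137.] [ 468. -396.   96.] [ 517. -175.  168.]
side flap 0.63 [347. 196.] 2063 [525. -12. 113.] [ 445. -110.  101.] [599.  54. 128.]
side tube 0.91 [422. 214.] 692 [345. -97.  36.] [ 300. -130.   -1.] [393. -76.  48.]
side tube 0.63 [359. 179.] 699 [512. -63. 140.] [467. -91. 110.] [558. -53. 153.]
side tube 0.55 [415. 256.] 787 [347.  85.  41.] [322.  19.   4.] [371. 106.  49.]
side spray_can 0.67 [313. 165.] 1184 [ 649. -116.  130.] [ 625. -159.   28.] [ 680. -109.  191.]
side hammer 0.79 [297. 176.] 261 [ 742. -227.   20.] [ 702. -471.   -0.] [ 787. -216.   27.]
side hammer 0.42 [378. 139.] 598 [ 498. -307.  137.] [ 468. -395.   94.] [ 523. -175.  168.]
side collar 0.81 [338. 166.] 287 [ 629. -316.   41.] [ 599. -361.   15.] [ 656. -303.   52.]
side collar 0.51 [356. 179.] 716 [509. -63. 140.] [466. -94. 111.] [557. -53. 153.]
top lever 0.73 [447. 216.] 
[... 179 characters left out ...]
. 208.] 3435 [522. -20. 113.] [ 445. -114.  100.] [595.  47. 130.]
top tube 0.7 [372. 278.] 648 [ 343. -111.   45.] [ 301. -141.   28.] [388. -83.  51.]
top tube 0.56 [365. 210.] 806 [508. -82. 149.] [ 465. -107.  106.] [555. -59. 155.]
top spray_can 0.95 [383. 152.] 889 [ 639. -136.  180.] [ 622. -166.   11.] [ 676. -113.  193.]
top hammer 0.6 [442. 135.] 1168 [ 722. -320.   23.] [ 698. -472.   -1.] [ 778. -221.   29.]
top hammer 0.21 [336. 207.] 3432 [520. -19. 113.] [ 444. -113.    8.] [595.  49. 130.]
top collar 0.96 [454. 169.] 428 [ 627. -336.   47.] [ 596. -365.    8.] [ 655. -306.   53.]
0.9 [ 272.90759236 -562.2623305   222.69283324] [ 2.66258280e+00 -1.66740856e+00  7.35412929e-05]
```

View pics/top0.png

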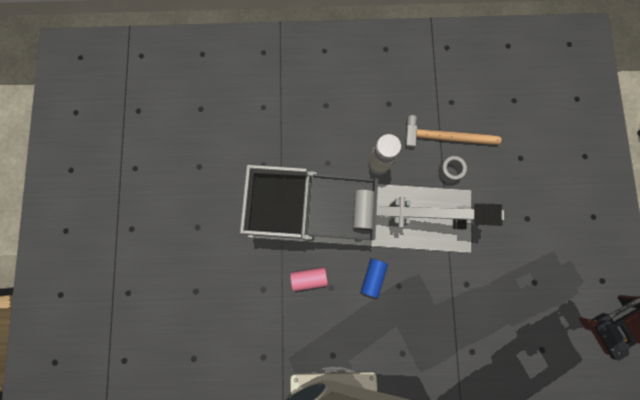

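View pics/side0.png

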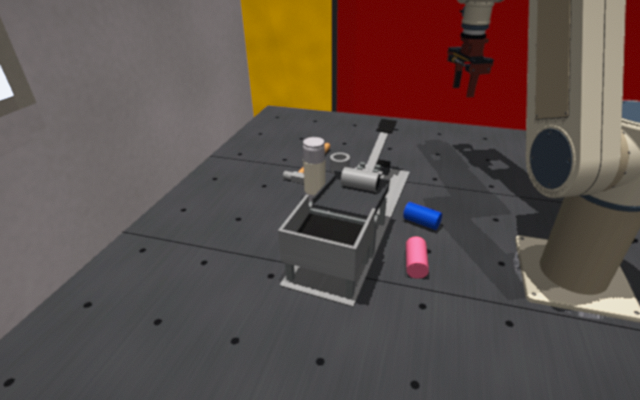

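```bash
python3 - <<'E'
from h import *
for n in("top","side"):
    im,d=viewer.get_image(n); W=world(n,d)
    if n=="top": cv2.imwrite("pics/crop1.png",cv2.resize(im[160:270,320:520],None,fx=4,fy=4)[:,:,::-1])
    # pad/lever points
    for m in masks_of(n,"lever")[:1]+masks_of(n,"lever_pad")[:1]:
        p=m["pixels"]&(d>0)&(W[...,2]>85)
        Q=W[p]; print(n,len(Q))
        for y in range(-420,-120,15):
            s=Q[(Q[:,1]>=y)&(Q[:,1]<y+15)]
            if len(s): print(y,len(s),np.round(s.mean(0)),np.round(s.min(0)),np.round(s.max(0)))
    for m in masks_of(n,"flap")[:1]:
        p=m["pixels"]&(d>0)&(W[...,2]>90); r=cv2.minAreaRect(W[p][:,:2].astype(np.float32)); print("flaprect",r)
    p=(d>0)&(W[...,2]>140)&(W[...,2]<156)&(W[...,1]>30)&(W[...,1]<260)&(abs(W[...,0]-525)<110)
    print("tray rim",cv2.minAreaRect(W[p][:,:2].astype(np.float32)))
E
```

```text
top 1695
-405 98 [ 488. -396.  167.] [ 462. -405.  160.] [ 510. -390.  174.]
-390 154 [ 487. -383.  166.] [ 462. -390.  160.] [ 511. -375.  173.]
-375 151 [ 488. -368.  161.] [ 465. -375.  154.] [ 513. -360.  167.]
-360 156 [ 490. -352.  157.] [ 465. -360.  151.] [ 516. -345.  162.]
-345 103 [ 489. -339.  149.] [ 466. -345.  134.] [ 511. -330.  159.]
-330 66 [ 493. -322.  143.] [ 482. -329.  137.] [ 504. -315.  148.]
-315 70 [ 493. -308.  139.] [ 482. -315.  133.] [ 505. -300.  144.]
-300 70 [ 495. -292.  134.] [ 483. -299.  128.] [ 508. -285.  140.]
-285 71 [ 497. -278.  130.] [ 484. -285.  118.] [ 509. -270.  135.]
-270 67 [ 499. -263.  126.] [ 487. -270.  122.] [ 510. -256.  131.]
-255 69 [ 499. -247.  122.] [ 488. -255.  115.] [ 511. -240.  128.]
-240 66 [ 500. -232.  117.] [ 489. -240.  110.] [ 512. -225.  122.]
-225 66 [ 502. -217.  113.] [ 490. -225.  103.] [ 515. -210.  120.]
-210 64 [ 504. -203.  110.] [ 493. -210.  105.] [ 516. -195.  114.]
-195 119 [ 509. -186.  104.] [ 470. -195.   89.] [ 542. -180.  112.]
-180 125 [ 499. -174.  103.] [ 469. -180.   92.] [ 542. -165.  118
[... 3521 characters left out ...]

-270 31 [ 500. -262.  126.] [ 489. -270.  117.] [ 512. -255.  129.]
-255 35 [ 500. -247.  122.] [ 490. -255.  115.] [ 513. -240.  127.]
-240 30 [ 503. -231.  118.] [ 491. -239.  114.] [ 515. -225.  122.]
-225 32 [ 504. -218.  114.] [ 493. -225.  109.] [ 515. -210.  119.]
-210 37 [ 505. -202.  110.] [ 494. -210.  106.] [ 518. -195.  115.]
-195 32 [ 508. -188.  106.] [ 493. -194.   99.] [ 522. -180.  112.]
-180 14 [ 511. -177.  104.] [ 501. -180.  101.] [ 522. -173.  106.]
flaprect ((522.2003173828125, -30.483009338378906), (168.42416381835938, 150.86019897460938), 84.59432220458984)
tray rim ((537.6301879882812, 134.57669067382812), (146.2010040283203, 164.95550537109375), 84.42674255371094)
```

Tube candidates in the top view are the grey one on the flap (365,210), which I choose, the blue one (374,278) and the pink one (309,279). The collar (454,169) also has a round outline. The pad is the black square at about (488,214); the black block at (460,222) is the stop. From the station fit (tray rim, flap, yaw 84.6°) the pad centre is about (489,-366,163). I'll check this in the crop.

View pics/crop1.png

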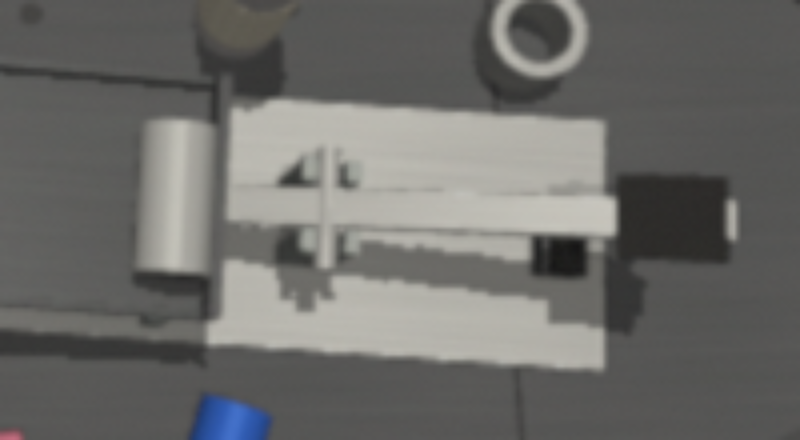

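```bash
python3 -m inch '[{"tx":-1.03,"ty":-3.5,"jaw":0},{"tx":-1.03,"ty":-3.5,"jaw":0},{"tx":-1.03,"ty":-3.5,"jaw":0},{"tx":-1.03,"ty":-3.5,"jaw":0},{"tx":-1.03,"ty":-3.5,"jaw":0},{"tx":-1.03,"ty":-3.5,"jaw":0},{"tx":-1.03,"ty":-3.5,"jaw":0},{"tx":-1.03,"ty":-3.5,"jaw":0},{"az":10.4,"jaw":0},{"az":10.4,"jaw":0},{"az":10.4,"jaw":0},{"jaw":0}]'
```

```text
$[0]: bad value
```

The crop shows the grey tube against the upstand and the black pad at the lever's end, about (488,214) in the full picture, so the choice holds. The row format was refused, so I'll try one small row with every key given.

```bash
python3 -m inch '[{"tx":-1.03,"ty":-3.5,"tz":0,"ax":0,"ay":0,"az":0,"jaw":0}]' || python3 -m inch '[{"tx":-1.03,"ty":-3.5,"tz":0.0,"ax":0.0,"ay":0.0,"az":0.0,"jaw":0.05}]'
```

```text
t: 1.42
ee_pos: [299.0, -538.7, 222.7]
orientation: [2.66, -1.671, 0.001]
ft_force: [0.4, 0.5, -0.8]
width: 81.0
```

All keys are required. The first row moved as planned, so I'll do the rest.

```bash
python3 -m inch '[{"tx":-1.03,"ty":-3.5,"tz":0,"ax":0,"ay":0,"az":0,"jaw":0},{"tx":-1.03,"ty":-3.5,"tz":0,"ax":0,"ay":0,"az":0,"jaw":0},{"tx":-1.03,"ty":-3.5,"tz":0,"ax":0,"ay":0,"az":0,"jaw":0},{"tx":-1.03,"ty":-3.5,"tz":0,"ax":0,"ay":0,"az":0,"jaw":0},{"tx":-1.03,"ty":-3.5,"tz":0,"ax":0,"ay":0,"az":0,"jaw":0},{"tx":-1.03,"ty":-3.5,"tz":0,"ax":0,"ay":0,"az":0,"jaw":0},{"tx":-1.03,"ty":-3.5,"tz":0,"ax":0,"ay":0,"az":0,"jaw":0},{"tx":0,"ty":0,"tz":0,"ax":0,"ay":0,"az":10.4,"jaw":0},{"tx":0,"ty":0,"tz":0,"ax":0,"ay":0,"az":10.4,"jaw":0},{"tx":0,"ty":0,"tz":0,"ax":0,"ay":0,"az":10.4,"jaw":0},{"tx":0,"ty":0,"tz":0,"ax":0,"ay":0,"az":0,"jaw":0}]'
python3 - <<'E'
from h import *
o=get_obs(); print(o["t"],o["ee_pos"],o["orientation"],o["ft_force"],o["width"],o["qpos"])
print(cv2.Rodrigues(np.array(o["orientation"]))[0].round(3))
im,d=viewer.get_image("side"); cv2.imwrite("pics/side1.png",cv2.resize(im[60:220,280:520],None,fx=3,fy=3)[:,:,::-1])
E
```

```text
t: 2.8
ee_pos: [488.8, -365.8, 222.7]
orientation: [-2.118, 2.32, 0.0]
ft_force: [-0.1, 0.0, 0.0]
width: 0.6
2.8 [ 488.83920658 -365.8490816   222.67132898] [-2.11804211e+00  2.32022472e+00  4.95009642e-05] [-0.09089263  0.02387449  0.04172881] 0.5697909476863855 [-6.61976973e-01  4.02124983e-01  1.66297018e+00  1.65776486e-05
  1.07652697e+00  9.99857358e-01]
[[-0.091 -0.996 -0.   ]
 [-0.996  0.091  0.   ]
 [-0.     0.    -1.   ]]
```

View pics/side1.png

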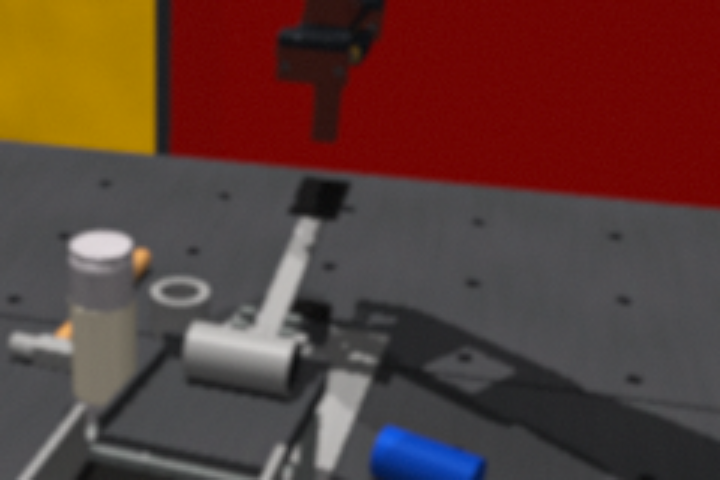

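The shut fingers (crop (324,140)) hang straight above the pad (crop (320,198)), and nothing is near the gripper. Now down to just above the pad and feel for contact.

```bash
python3 -m inch '[{"tx":0,"ty":0,"tz":1.2,"ax":0,"ay":0,"az":0,"jaw":0},{"tx":0,"ty":0,"tz":1.2,"ax":0,"ay":0,"az":0,"jaw":0},{"tx":0,"ty":0,"tz":1.2,"ax":0,"ay":0,"az":0,"jaw":0},{"tx":0,"ty":0,"tz":0.8,"ax":0,"ay":0,"az":0,"jaw":0},{"tx":0,"ty":0,"tz":0.4,"ax":0,"ay":0,"az":0,"jaw":0},{"tx":0,"ty":0,"tz":0.4,"ax":0,"ay":0,"az":0,"jaw":0},{"tx":0,"ty":0,"tz":0.4,"ax":0,"ay":0,"az":0,"jaw":0},{"tx":0,"ty":0,"tz":0.4,"ax":0,"ay":0,"az":0,"jaw":0},{"tx":0,"ty":0,"tz":0.4,"ax":0,"ay":0,"az":0,"jaw":0}]'
```

```text
t: 3.98
ee_pos: [489.3, -366.9, 159.5]
orientation: [2.116, -2.321, 0.004]
ft_force: [-2.5, -2.3, 6.7]
width: 0.2
```

In contact with 7 N up. Pressing on at 40 mm/s to z ≈ 112, where the flap is past level.

```bash
python3 -m inch '[{"tx":0,"ty":0,"tz":0.5,"ax":0,"ay":0,"az":0,"jaw":0},{"tx":0,"ty":0,"tz":0.5,"ax":0,"ay":0,"az":0,"jaw":0},{"tx":0,"ty":0,"tz":0.5,"ax":0,"ay":0,"az":0,"jaw":0},{"tx":0,"ty":0,"tz":0.5,"ax":0,"ay":0,"az":0,"jaw":0},{"tx":0,"ty":0,"tz":0.5,"ax":0,"ay":0,"az":0,"jaw":0},{"tx":0,"ty":0,"tz":0.5,"ax":0,"ay":0,"az":0,"jaw":0},{"tx":0,"ty":0,"tz":0.5,"ax":0,"ay":0,"az":0,"jaw":0},{"tx":0,"ty":0,"tz":0.5,"ax":0,"ay":0,"az":0,"jaw":0}]'
python3 - <<'E'
from h import *
im,d=viewer.get_image("side"); cv2.imwrite("pics/side2.png",cv2.resize(im[60:260,280:520],None,fx=3,fy=3)[:,:,::-1])
E
```

```text
t: 4.97
ee_pos: [490.2, -368.2, 120.4]
orientation: [2.116, -2.321, 0.009]
ft_force: [-1.5, -4.2, 8.4]
width: 0.4
```

View pics/side2.png

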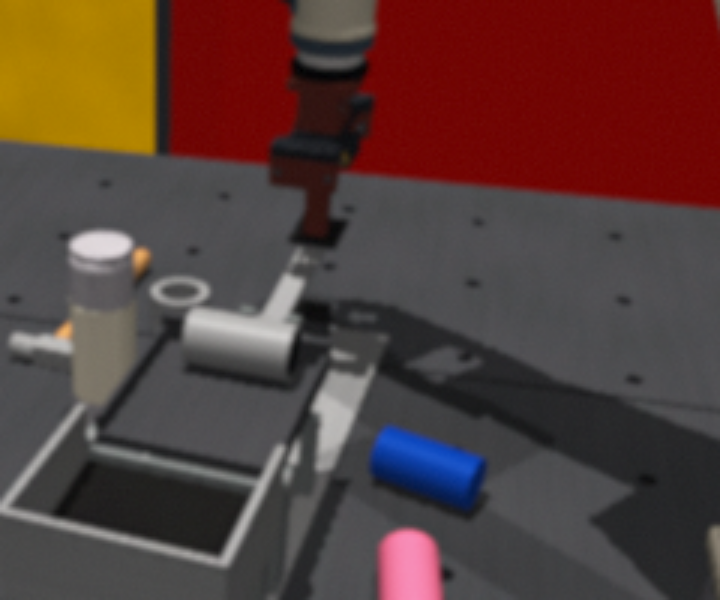

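The flap is near level and the tube still sits against the upstand. The fingers are centred on the pad. Continuing.

```bash
python3 -m inch '[{"tx":0,"ty":0,"tz":0.4,"ax":0,"ay":0,"az":0,"jaw":0},{"tx":0,"ty":0,"tz":0.4,"ax":0,"ay":0,"az":0,"jaw":0},{"tx":0,"ty":0,"tz":0.4,"ax":0,"ay":0,"az":0,"jaw":0},{"tx":0,"ty":0,"tz":0.4,"ax":0,"ay":0,"az":0,"jaw":0},{"tx":0,"ty":0,"tz":0.4,"ax":0,"ay":0,"az":0,"jaw":0},{"tx":0,"ty":0,"tz":0.4,"ax":0,"ay":0,"az":0,"jaw":0},{"tx":0,"ty":0,"tz":0.4,"ax":0,"ay":0,"az":0,"jaw":0},{"tx":0,"ty":0,"tz":0.4,"ax":0,"ay":0,"az":0,"jaw":0},{"tx":0,"ty":0,"tz":0.4,"ax":0,"ay":0,"az":0,"jaw":0},{"tx":0,"ty":0,"tz":0.4,"ax":0,"ay":0,"az":0,"jaw":0},{"tx":0,"ty":0,"tz":0.4,"ax":0,"ay":0,"az":0,"jaw":0},{"tx":0,"ty":0,"tz":0.4,"ax":0,"ay":0,"az":0,"jaw":0}]'
python3 -m inch '[{"tx":0,"ty":0,"tz":0.0,"ax":0,"ay":0,"az":0,"jaw":0},{"tx":0,"ty":0,"tz":0,"ax":0,"ay":0,"az":0,"jaw":0},{"tx":0,"ty":0,"tz":0,"ax":0,"ay":0,"az":0,"jaw":0},{"tx":0,"ty":0,"tz":0,"ax":0,"ay":0,"az":0,"jaw":0}]'
python3 - <<'E'
from h import *
im,d=viewer.get_image("side"); cv2.imwrite("pics/side3.png",cv2.resize(im[60:260,280:520],None,fx=3,fy=3)[:,:,::-1])
W=world("side",d)
for m in masks_of("side","tube"):
    p=m["pixels"]&(d>0); print(round(m["score"],2),m["location"],np.median(W[p],0).round())
E
```

```text
t: 6.52
ee_pos: [489.9, -367.1, 71.8]
orientation: [-2.116, 2.322, -0.005]
ft_force: [-0.1, 0.5, 6.1]
width: 0.4
t: 7.02
ee_pos: [489.6, -366.8, 71.3]
orientation: [-2.116, 2.322, -0.004]
ft_force: [2.4, -5.0, 5.0]
width: 0.4
0.84 [419.5, 212.7] [346. -96.  37.]
0.66 [323.6, 235.7] [529. 176. 140.]
0.56 [415.6, 257.9] [347.  85.  41.]
```

View pics/side3.png

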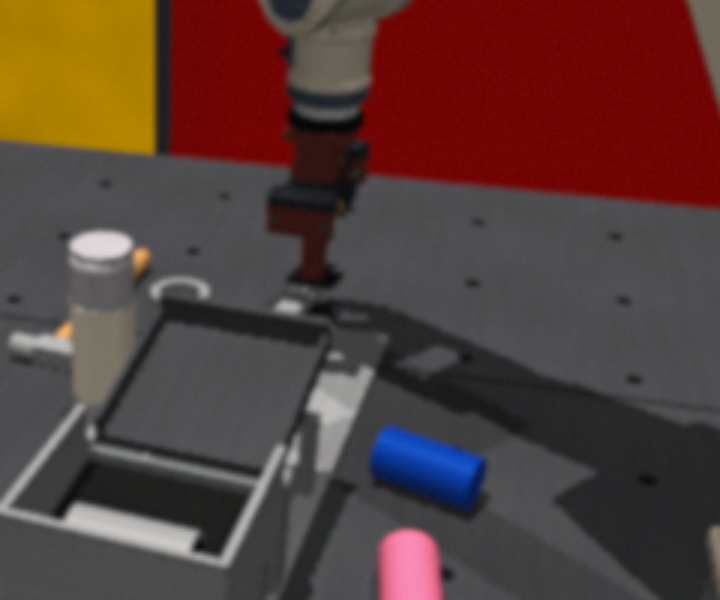

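The tube (crop (130,528)) is in the tray and the flap is fully raised. Letting up slowly at about 32 mm/s.

```bash
python3 -m inch '[{"tx":0,"ty":0,"tz":-0.2,"ax":0,"ay":0,"az":0,"jaw":0},{"tx":0,"ty":0,"tz":-0.4,"ax":0,"ay":0,"az":0,"jaw":0},{"tx":0,"ty":0,"tz":-0.4,"ax":0,"ay":0,"az":0,"jaw":0},{"tx":0,"ty":0,"tz":-0.4,"ax":0,"ay":0,"az":0,"jaw":0},{"tx":0,"ty":0,"tz":-0.4,"ax":0,"ay":0,"az":0,"jaw":0},{"tx":0,"ty":0,"tz":-0.4,"ax":0,"ay":0,"az":0,"jaw":0},{"tx":0,"ty":0,"tz":-0.4,"ax":0,"ay":0,"az":0,"jaw":0},{"tx":0,"ty":0,"tz":-0.4,"ax":0,"ay":0,"az":0,"jaw":0},{"tx":0,"ty":0,"tz":-0.4,"ax":0,"ay":0,"az":0,"jaw":0},{"tx":0,"ty":0,"tz":-0.4,"ax":0,"ay":0,"az":0,"jaw":0},{"tx":0,"ty":0,"tz":-0.4,"ax":0,"ay":0,"az":0,"jaw":0},{"tx":0,"ty":0,"tz":-0.4,"ax":0,"ay":0,"az":0,"jaw":0}]'
python3 -m inch '[{"tx":0,"ty":0,"tz":-0.4,"ax":0,"ay":0,"az":0,"jaw":0},{"tx":0,"ty":0,"tz":-0.4,"ax":0,"ay":0,"az":0,"jaw":0},{"tx":0,"ty":0,"tz":-0.4,"ax":0,"ay":0,"az":0,"jaw":0},{"tx":0,"ty":0,"tz":-0.4,"ax":0,"ay":0,"az":0,"jaw":0},{"tx":0,"ty":0,"tz":-0.4,"ax":0,"ay":0,"az":0,"jaw":0},{"tx":0,"ty":0,"tz":-0.4,"ax":0,"ay":0,"az":0,"jaw":0},{"tx":0,"ty":0,"tz":-0.3,"ax":0,"ay":0,"az":0,"jaw":0},{"tx":0,"ty":0,"tz":-0.3,"ax":0,"ay":0,"az":0,"jaw":0}]'
```

```text
t: 8.62
ee_pos: [488.8, -365.7, 116.9]
orientation: [-2.116, 2.322, 0.0]
ft_force: [0.2, 2.2, 3.3]
width: 0.8
t: 9.62
ee_pos: [488.8, -365.8, 146.8]
orientation: [-2.116, 2.322, 0.0]
ft_force: [1.1, 3.4, 3.1]
width: 0.6
```

```bash
python3 -m inch '[{"tx":0,"ty":0,"tz":-0.2,"ax":0,"ay":0,"az":0,"jaw":0},{"tx":0,"ty":0,"tz":-0.2,"ax":0,"ay":0,"az":0,"jaw":0},{"tx":0,"ty":0,"tz":-0.2,"ax":0,"ay":0,"az":0,"jaw":0},{"tx":0,"ty":0,"tz":-0.2,"ax":0,"ay":0,"az":0,"jaw":0},{"tx":0,"ty":0,"tz":-0.2,"ax":0,"ay":0,"az":0,"jaw":0},{"tx":0,"ty":0,"tz":-0.2,"ax":0,"ay":0,"az":0,"jaw":0},{"tx":0,"ty":0,"tz":-0.2,"ax":0,"ay":0,"az":0,"jaw":0},{"tx":0,"ty":0,"tz":-0.2,"ax":0,"ay":0,"az":0,"jaw":0},{"tx":0,"ty":0,"tz":-0.2,"ax":0,"ay":0,"az":0,"jaw":0},{"tx":0,"ty":0,"tz":-0.2,"ax":0,"ay":0,"az":0,"jaw":0},{"tx":0,"ty":0,"tz":-0.2,"ax":0,"ay":0,"az":0,"jaw":0}]'
python3 -m inch '[{"tx":0,"ty":0,"tz":-0.2,"ax":0,"ay":0,"az":0,"jaw":0},{"tx":0,"ty":0,"tz":-0.5,"ax":0,"ay":0,"az":0,"jaw":0},{"tx":0,"ty":0,"tz":-1,"ax":0,"ay":0,"az":0,"jaw":0},{"tx":0,"ty":0,"tz":-1.5,"ax":0,"ay":0,"az":0,"jaw":0},{"tx":0,"ty":0,"tz":-2,"ax":0,"ay":0,"az":0,"jaw":0},{"tx":0,"ty":0,"tz":-2,"ax":0,"ay":0,"az":0,"jaw":0},{"tx":0,"ty":0,"tz":0,"ax":0,"ay":0,"az":0,"jaw":0},{"tx":0,"ty":0,"tz":0,"ax":0,"ay":0,"az":0,"jaw":0}]'
python3 - <<'E'
from h import *
for n in("side","top"):
    im,d=viewer.get_image(n); W=world(n,d)
    cv2.imwrite(f"pics/{n}9.png",im[:,:,::-1])
    for th in("lever_pad","flap","tube","spray_can","hammer","collar"):
        for m in masks_of(n,th)[:3]:
            p=m["pixels"]&(d>0); print(n,th,round(m["score"],2),np.round(m["location"]),np.median(W[p],0).round(),np.round(np.percentile(W[p],98,0)))
o=get_obs(); print(o["t"],o["ee_pos"],o["ft_force"])
E
```

```text
t: 11.0
ee_pos: [488.7, -366.1, 168.7]
orientation: [2.116, -2.322, 0.0]
ft_force: [-0.0, -0.1, 0.2]
width: 0.4
t: 12.0
ee_pos: [488.6, -365.7, 240.5]
orientation: [2.116, -2.322, -0.0]
ft_force: [0.4, 0.2, 0.4]
width: 0.4
side lever_pad 0.84 [378. 144.] [ 498. -281.  131.] [ 519. -162.  167.]
side flap 0.72 [353. 194.] [522. -33. 113.] [597.  53. 127.]
side tube 0.85 [324. 234.] [531. 178. 140.] [580. 198. 150.]
side tube 0.68 [420. 214.] [347. -96.  35.] [393. -76.  49.]
side tube 0.58 [413. 256.] [347.  84.  41.] [371. 106.  49.]
side spray_can 0.88 [316. 166.] [ 648. -116.  129.] [ 678. -109.  190.]
side spray_can 0.27 [323. 234.] [531. 177. 140.] [577. 188. 143.]
side hammer 0.55 [298. 174.] [ 742. -227.   20.] [ 788. -215.   27.]
side collar 0.79 [339. 165.] [ 628. -316.   38.] [ 655. -302.   51.]
top lever_pad 0.61 [433. 213.] [ 498. -251.  123.] [ 529. -127.  168.]
top flap 0.61 [344. 205.] [519. -34. 112.] [593.  46. 128.]
top tube 0.96 [373. 280.] [ 343. -112.   45.] [384. -84.  50.]
top tube 0.83 [258. 204.] [531. 170. 138.] [577. 195. 144.]
top tube 0.69 [430. 213.] [ 499. -246.  121.] [ 533. -127.  167.]
top spray_can 0.93 [382. 152.] [ 638. -136.  182.] [ 676. -113.  193.]
top spray_can 0.26 [345. 207.] [520. -34. 112.] [595.  47. 128.]
top hammer 0.97 [441. 137.] [ 722. -314.   23.] [ 778. -222.   29.]
top collar 0.78 [454. 167.] [ 627. -337.   46.] [ 657. -306.   53.]
12.7 [ 488.79798122 -365.88524452  240.65427602] [1.38770714 0.37797514 0.23669831]
```

View pics/side9.png

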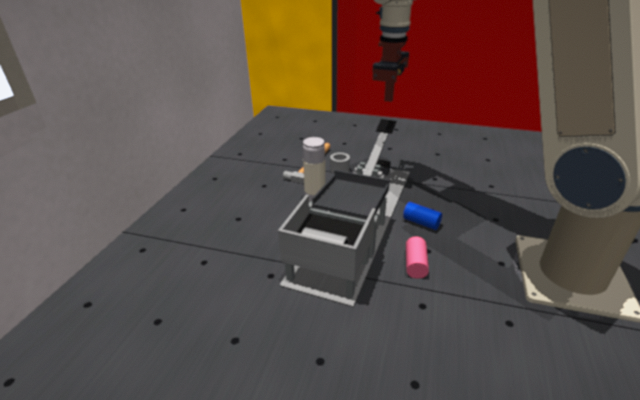

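The tube is in the tray (324,235), the flap is down, the bystanders have not moved and the fingers are clear. One last comparison of the lever's line and the tube's rest with the earlier figures, then hand in.

```bash
python3 - <<'E'
from h import *
im,d=viewer.get_image("side"); W=world("side",d)
Q=W[masks_of("side","lever")[0]["pixels"]&(d>0)&(W[...,2]>85)]
for y in(-300,-270,-240,-210):
    s=Q[(Q[:,1]>=y)&(Q[:,1]<y+15)]; print(y,len(s),s.mean(0).round() if len(s) else "")
for m in masks_of("side","tube")[:3]: p=m["pixels"]&(d>0); print(np.median(W[p],0).round(1))
print(get_obs()["t"]); ctrl.close_job()
E
```

```text
-300 30 [ 497. -293.  134.]
-270 31 [ 500. -262.  126.]
-240 33 [ 503. -233.  118.]
-210 36 [ 506. -203.  110.]
[530.8 177.4 140.2]
[347.   83.9  40.8]
[345.2 -96.4  36.5]
12.85
the job is handed in; nothing more can be done
```

The job is done and handed in at 12.85 s. With the fingers shut, I pressed the pad from about z 160 down to 71 mm at about 30–40 mm/s. The tube rolled off into the tray before the lever's stop was reached. I then let the lever up at 32 mm/s, slowing to 16 mm/s, until the pad force was zero, and rose clear to z 240.

**Last checks:**
- **Tube:** at rest in the tray. The top of the tube is at z 140, so its centre is about 118 mm.
- **Flap:** back down, with the same height readings as at the start to 1–2 mm.
- **Lever:** its line is within about 1 mm of the start.
- **Bystanders:** the can and collar readings agree with the start to about 2 mm. The hammer reads the same in the side view. In the top view it differs by about 6 mm along its length, which I put down to the mask.
- **Forces:** readings at the end of each move stayed under about 10 N.

No check failed. The only problem was that the first move command was refused because keys were left out, and nothing moved.

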